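Park the iron rest behind its spring catch

TASK

Park the iron rest: press the long steel catch bar beside the plate down with the fingertips and, keeping it held down, push the plate's bracket along over the bar and past the tooth, all the way to the end stop. Then let the bar spring back up so that its tooth locks the bracket in, and move clear. Do not force the bracket through a raised tooth; lift nothing, leave the tin standing on the plate, and do not disturb the other things around.

Things in the scene. Friction and masses are not known exactly. Their poses are not given: they have to be found in the camera images.
- track: Fixed light wooden runner, a slab 200 mm (x) by 325 mm (y) by 12 mm. Origin on the shelf; own +y is the way to push the plate, +z up, yaw 0 along world y. In its frame the slab spans x -132..68, y -145..180 mm. The plate lies over x -57..57, the catch bar along the -x side (nearer the robot). An end stop, 32 mm high, crosses the plate's path at y 166..178.
- rest (a joint): Travel of the aluminium iron rest plate along the runner's +y (m): 0 fully back, 0.082 fully home at the end stop; starts at 0 to 0.028. Slides stiffly (about 2.5 N), stays where left, captive on the runner. Its bracket's front reaches the tooth at 0.038, its back has cleared it at 0.074. A raised tooth blocks the bracket.
- catch (a joint): How far the sprung steel catch bar is pressed down (m): 0 is up (rest), 0.014 is bottomed. The spring needs about 4 N at the start and 9 N at the bottom. It must be down by more than 0.007 for the bracket to pass over the tooth; it springs back up by itself once it is free.
- push_face (a point): Point on the bracket's back face, the face to push towards the runner's +y: x -106, y -28 mm + joint rest, height 56 mm in the runner's frame; moves with the plate. The bracket is an aluminium block on the plate's -x edge, reaching out over the bar: x -123..-46 mm, 20 mm thick along y, heights 37 to 75 mm. Turned like the runner.
- pad_mid (a point): Point on the flat top of the catch bar: x -106, y -10 mm in the runner's frame, height 34 mm when up, 20 mm when bottomed. The bar is a flat steel strip, x -128..-70, y -100..80 mm; it sinks level wherever pressed. Its lane x -128..-86 is flat all along, for fingertips to press and slide on; the tooth is outside that lane. The bracket passes 3 mm above the raised strip.
- tooth_top (a point): Centre of the top of the tooth, a steel block on the bar 12 mm (x) by 16 mm (y), 10 mm tall above the bar's flat top, at x -78, y +38 mm in the runner's frame; top at height 44 mm when the bar is up. It goes down with the bar.
- plate_mid (a point): Centre of the top face of the iron rest plate, an aluminium tray 114 mm (x) by 200 mm (y), top face 20 mm above the shelf, rim 8 mm high on three sides. Moves with the plate. Turned like the runner.
- tin: Stainless steel tin with screw-top lid, 66 mm across, 56 mm high, standing loose on the plate; origin at the centre of its underside. It rides along with the plate and must stay standing there.
- comb: Navy plastic lint comb lying flat, about 150 mm long (its y), 28 mm wide, 12 mm high, near the bar on the robot's side. Origin under its middle. To be left alone.
- tape: White tape-measure disc, 52 mm across, 20 mm high, near the bar on the robot's side. Origin under its centre. To be left alone.
- jar: Glass jar with steel lid, 60 mm across, 75 mm high, beyond the plate. Origin under its centre. To be left alone.
- starch: White closed plastic bottle, 58 mm across, 150 mm high, beyond the plate. Origin under its centre. To be left alone.
- brush: Wooden clothes brush, 45 by 130 mm (long in its y), 38 mm high, past the rear end of the runner. Origin under its centre. To be left alone.
Mind the look-alikes: they are no part of the job. Leave any green look-alike of the tin alone.

How it is judged:
On the way, in this order (a step that is already met when the one before it is completed fails the run):
1. the catch bar is held down while the bracket is still before the tooth (value of joint catch above 0.0072 m and value of joint rest below 0.045 m), for 0.15 s.
2. the bracket has gone past the tooth with the bar still held down (value of joint catch above 0.005 m and value of joint rest above 0.0745 m), for 0.1 s.
At the end, for the whole second after the job is handed in: The plate has slid at least 74.5 mm along its runner (82 mm is fully home), so the bracket stands beyond the tooth; the catch bar is up again to within 2 mm; the plate is at rest; the tin stands upright on the plate (within 0.1 rad and 4 mm of its surface height) (value of joint rest above 0.0745 m and value of joint catch below 0.002 m and velocity of joint rest between -0.005 and 0.005 m/s and angle between tin's own z axis and vertical below 0.1 rad and z of tin in the frame of plate_mid between -0.004 and 0.004 m); the robot touches nothing.
It fails at once if the bracket is forced through the raised tooth (value of joint rest between 0.045 and 0.07 m and value of joint catch below 0.004 m).
It fails at once if the tin is lifted, tipped or pushed off the plate (z of tin in the frame of plate_mid above 0.012 m or z of tin in the frame of plate_mid below -0.006 m or angle between tin's own z axis and vertical above 0.4 rad).
It fails at once if the comb, tape, jar, bottle or brush is lifted, tipped or moved by more than 20 mm (distance of any of comb, tape, jar, starch, brush from where it was at the start of the episode above 0.02 m or angle between any of comb, tape, jar, starch, brush's own z axis and vertical above 0.4 rad).
It also fails if it takes over 38 s, if anything falls off the work surface, if the arm or the gripper's body presses on something with over 40 N, if the wrist force passes 120 N, or if a joint passes its speed limit or range.

ROBOT

A 6-joint arm with a two-finger parallel gripper is mounted at the origin on the work surface. World frame = base frame: x ahead of the robot, y to its left, z up, the work surface at z = 0. Lengths are in m, angles in rad, forces in N, time in s.
With the tool pointing down it reaches from about 0.35 to 0.775 m from the base axis. Payload 5.5 kg.
Tool frame: the origin (TCP) lies between the finger pads; the fingertips stand 11 mm ahead of it and the grasp point (between the pads) lies 8 mm behind it (robot.finger_overhang is the distance from the TCP to the fingertips, in m); z points along the fingers, y is the direction in which the jaws open and shut (so a half turn about z gives the same grasp; the last joint's range is limited). The gripper opens to 85 mm and grips with 20 to 120 N. Pads are 22 mm wide; open, the fingers measure 114 mm over their backs; the gripper's body (76 mm by 85 mm) begins 54 mm behind the grasp point. The pads swing forward as they close: fully open they stand 13 mm farther back than shut.
Start: joints at [1.166, 0.313, 0.046, 1.304, 0, 1.431], TCP at [0.151, 0.555, 0.221] pointing down, gripper open.
Joint ranges: [-2.76, 2.76], [-0.86, 1.69], [-1.03, 1.26], [-2.2, 2.34], [-1.47, 1.5], [-3.14, 3.14]. Speed limits (rad/s): [2.57, 2.57, 3.14, 3.14, 3.14, 3.14].

INTERFACE

Orientations are given as a unit quaternion [w, x, y, z].
In Python, from rig import robot gives the robot as it stands. Calls block until the motion is done:
- robot.movep(position, orientation): joint-space move of the TCP to a pose.
- robot.move_straight(position, rotation=None, max_speed=0.15): straight line of the TCP; rotation=None keeps the orientation; max_speed is the mean speed in m/s.
- robot.set_joints(angles): joint-space move.
- robot.gripper_to(opening, force=None): finger opening in m; force is the grip in N (None keeps the last); returns when the fingers have stopped.
- robot.sleep(seconds).
- robot.solve_ik(position, orientation): joint angles nearest the present ones, or None.
- robot.get_obs(): the state.
- robot.capture(name): name is "scene" or "top" or "wrist"; returns a dict with "frame" (384x512x3 uint8, red, green, blue), "range_z" (384x512 float32, m along the optical axis (not along the pixel's ray), 0 where there is no reading), "camera_matrix" (3x3 intrinsics, pixels), "k1" (the pictures are not rectified: a ray, as slopes to the right and down, at radius r is drawn at 1 + k1 r^2 times it, then the intrinsics apply), "xyz" and "attitude" of the camera in the world; the wrist camera has in their place "mount" (4x4, takes a point from camera to tool coordinates, whose origin is the TCP and whose axes are the flange's). Camera axes: x right, y up, looking along -z (the intrinsics and any distortion apply to the point x, -y, -z); pixel columns grow to the right and rows downward; lengths in m; the calibration is good to about 2 mm. A picture is of the moment at which its call begins: read the wrist's pose just before it.
A pose or a line that the arm cannot do raises robot.PlanningError and nothing moves.
- robot.sign_off(): hands the job in, once; it reports no verdict.
The state is a dict: "time_s": time; "joints": joint angles; "qd": joint speeds; "effort": joint torques, N m; "eef_pos": TCP position; "eef_rot": TCP orientation; "ft_force": force on the tool from outside, world axes, zero at the start; "ft_torque": the same for the moment, N m; "grip_width": finger opening in m.
Only numpy, scipy, OpenCV 4.12 (cv2) and the standard library are available. Lean on these libraries where they do the work, as an engineer would, in place of code of your own. Each camera call takes 0.05 s, during which the arm holds its last target.

## Working session

There is one attempt and no reset: what is moved stays moved. The work goes in short steps, each a Python script; the robot and the scene stay as the last script left them, time stands still between calls to the robot, and variables do not carry over. Pictures are saved under pics/ and viewed, and the job is handed in when it is done.

```bash
ls; mkdir -p pics; python3 - <<'E'
from rig import robot
import cv2,numpy as np
o=robot.get_obs();print(o)
for n in ["scene","top"]:
    c=robot.capture(n);cv2.imwrite(f"pics/{n}0.png",c["frame"][:,:,::-1])
    np.savez(f"pics/{n}0.npz",**c)
    print(n,c["camera_matrix"],c["k1"],c["xyz"],c["attitude"],(c["range_z"]>0).mean())
E
```

```text
pics
{'time_s': 0.0, 'joints': array([1.16639596e+00, 3.13999452e-01, 4.49722128e-02, 1.30359228e+00,
       6.05650055e-06, 1.43116129e+00]), 'qd': array([-0.00014809, -0.00102996, -0.00106713,  0.00115557, -0.00049227,
        0.00158391]), 'effort': array([ 8.97348818e-04, -4.80624676e+01,  2.98534656e+01,  1.94926397e-02,
       -1.01175274e-04,  1.47993713e-06]), 'eef_pos': array([0.15028397, 0.55446431, 0.21980666]), 'eef_rot': array([-2.47840759e-04,  1.31996281e-01,  9.91249792e-01, -8.77264933e-04]), 'ft_force': array([ 0.29965708,  0.6725866 , -0.19262508]), 'ft_torque': array([ 0.01186418,  0.02042642, -0.01850004]), 'grip_width': 0.08521720442338429}
scene [[454.42799745   0.         250.43769167]
 [  0.         454.42799745 192.04765627]
 [  0.           0.           1.        ]] -0.006158928567315061 [1.30027231 0.62744025 0.71521917] [0.35802438 0.19866775 0.42513617 0.80722296] 0.9784291585286459
top [[394.44350353   0.         257.93392199]
 [  0.         394.44350353 186.43118114]
 [  0.           0.           1.        ]] -0.06817222364751008 [ 0.41341434 -0.02413917  1.02530202] [ 0.70885879  0.06698471 -0.04989046 -0.7003879 ] 0.9960734049479166
```

View pics/scene0.png

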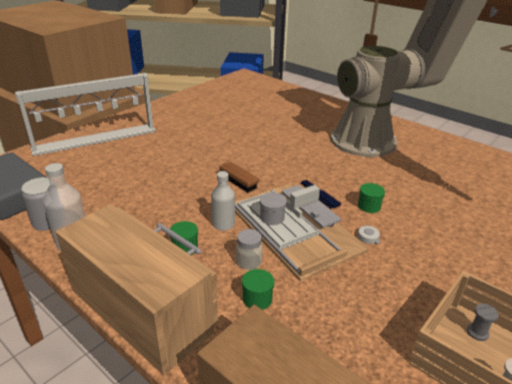

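View pics/top0.png

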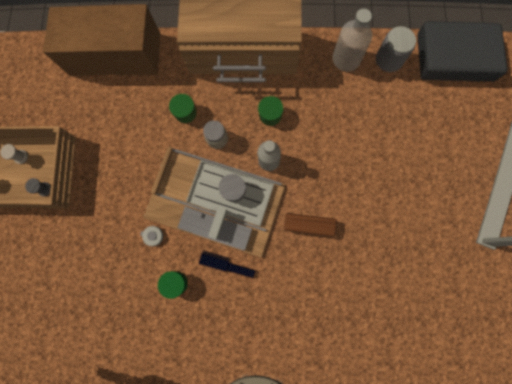

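```bash
cat > h.py <<'E'
import numpy as np,cv2
from scipy.spatial.transform import Rotation as R
def q2R(q): return R.from_quat([q[1],q[2],q[3],q[0]]).as_matrix()
def cloud(c,pose=None):
    """world xyz per pixel"""
    K=c["camera_matrix"];k1=float(c["k1"])
    h,w=c["range_z"].shape
    u,v=np.meshgrid(np.arange(w),np.arange(h))
    d=rays(c,np.stack([u,v],-1).reshape(-1,2)).reshape(h,w,3)
    P=d*c["range_z"][...,None]
    Rm,t=campose(c,pose)
    return P@Rm.T+t
def campose(c,pose=None):
    if pose is None: return q2R(c["attitude"]),np.asarray(c["xyz"])
    T=np.eye(4);T[:3,:3]=q2R(pose[1]);T[:3,3]=pose[0]
    M=T@np.asarray(c["mount"]);return M[:3,:3],M[:3,3]
def rays(c,uv):
    K=c["camera_matrix"];k1=float(c["k1"]);uv=np.asarray(uv,float)
    s=(uv-[K[0,2],K[1,2]])/[K[0,0],K[1,1]]
    x=s.copy()
    for _ in range(15): x=s/(1+k1*(x**2).sum(-1,keepdims=True))
    return np.concatenate([x[:,:1],-x[:,1:],-np.ones((len(x),1))],1)
def onplane(c,uv,z,pose=None):
    Rm,t=campose(c,pose);d=rays(c,uv)@Rm.T
    return t+d*((z-t[2])/d[:,2])[:,None]
E
python3 - <<'E'
from h import *
for n,(x0,y0,x1,y1) in {"top":(130,130,350,295),"scene":(200,160,400,310)}.items():
    c=dict(np.load(f"pics/{n}0.npz"))
    im=c["frame"][y0:y1,x0:x1,::-1];s=3.6
    cv2.imwrite(f"pics/{n}crop.png",cv2.resize(im,None,fx=s,fy=s,interpolation=cv2.INTER_CUBIC))
c=dict(np.load("pics/top0.npz"));P=cloud(c)
for uv in [(232,187),(172,285),(152,236),(213,268),(215,134),(270,150),(310,225),(235,233),(190,225),(400,300),(165,215),(175,185)]:
    print(uv,P[uv[1],uv[0]].round(3))
E
```

```text
(232, 187) [0.57  0.063 0.077]
(172, 285) [0.331 0.206 0.055]
(152, 236) [0.45  0.272 0.017]
(213, 268) [0.372 0.113 0.012]
(215, 134) [0.704 0.11  0.076]
(270, 150) [ 0.644 -0.028  0.152]
(310, 225) [ 0.482 -0.13   0.039]
(235, 233) [0.46  0.057 0.034]
(190, 225) [0.478 0.171 0.034]
(400, 300) [ 0.297 -0.362 -0.001]
(165, 215) [0.505 0.242 0.012]
(175, 185) [0.584 0.22  0.011]
```

View pics/topcrop.png

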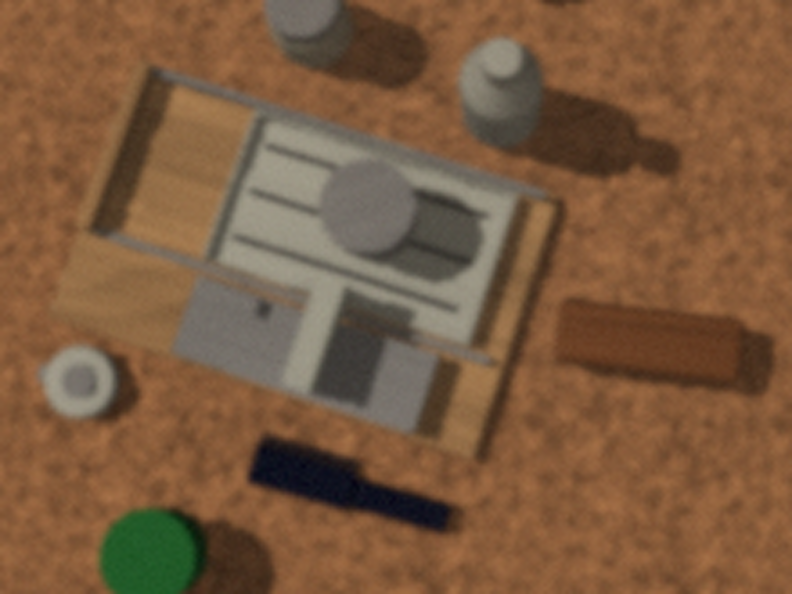

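View pics/scenecrop.png

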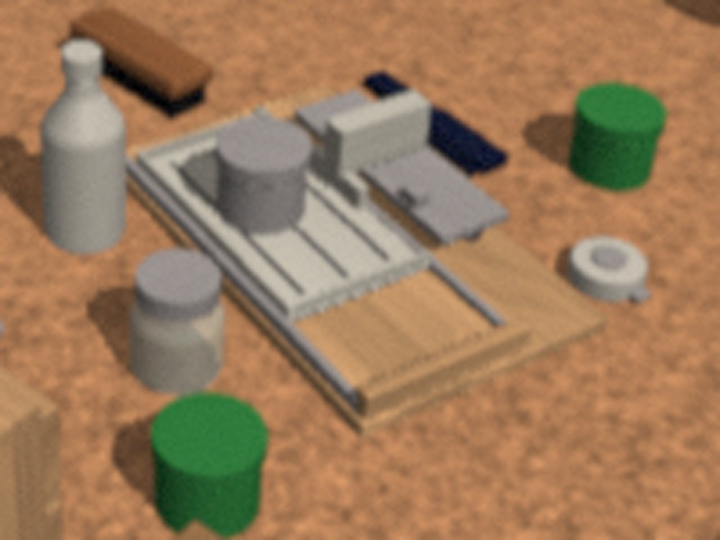

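```bash
python3 - <<'E'
from h import *
c=dict(np.load("pics/top0.npz"));P=cloud(c)
roi=np.zeros(P.shape[:2],bool);roi[130:265,140:290]=1
hsv=cv2.cvtColor(c["frame"],cv2.COLOR_RGB2HSV)
def rect(m,name,z):
    n,l,s,_=cv2.connectedComponentsWithStats(m.astype(np.uint8))
    i=1+np.argmax(s[1:,4]);m=l==i
    v,u=np.nonzero(m)
    pts=onplane(c,np.stack([u,v],1),z)[:,:2]
    r=cv2.minAreaRect((pts*1000).astype(np.float32))
    print(name,m.sum(),r,np.median(P[m][:,2]));print(cv2.boxPoints(r).round(1))
    return m
z=P[...,2]
m1=rect(roi&(z>.028)&(z<.040)&(hsv[...,1]<60),"bar",.034)
m2=rect(roi&(z>.068)&(z<.082)&(np.arange(512)[None]>200)&(np.arange(384)[:,None]>200),"bracket",.075)
m3=rect(roi&(z>.005),"slab",.012)
m4=rect(roi&(z>.07)&(np.arange(384)[:,None]<205),"tin",.076)
o=c["frame"][:,:,::-1].copy()
for m,col in ((m1,(255,0,0)),(m2,(0,0,255)),(m4,(255,0,255))): o[m]=col
cs,_=cv2.findContours(m3.astype(np.uint8),0,1);cv2.drawContours(o,cs,-1,(0,255,0),1)
cv2.imwrite("pics/mask.png",cv2.resize(o[130:295,130:350],None,fx=3.6,fy=3.6))
E
```

```text
bar 1315 ((472.0879821777344, 109.8240737915039), (176.63783264160156, 56.01411819458008), 72.68570709228516) 0.03385883271633694
[[419.1  33.8]
 [472.5  17.2]
 [525.1 185.8]
 [471.6 202.5]]
bracket 263 ((483.635986328125, 98.50607299804688), (21.59282112121582, 76.59590911865234), 74.5579833984375) 0.07484744113420572
[[443.8  98.3]
 [517.7  77.9]
 [523.4  98.7]
 [449.6 119.1]]
slab 9515 ((546.2913818359375, 118.21978759765625), (327.95001220703125, 204.20004272460938), 72.62852478027344) 0.01938107085405827
[[399.9  -7.8]
 [594.8 -68.8]
 [692.7 244.2]
 [497.8 305.2]]
tin 568 ((569.9749145507812, 65.92106628417969), (64.54535675048828, 63.78203201293945), 1.1313326358795166) 0.07592107291130684
[[537.1  97.2]
 [538.3  33.4]
 [602.9  34.7]
 [601.6  98.4]]
```

View pics/mask.png

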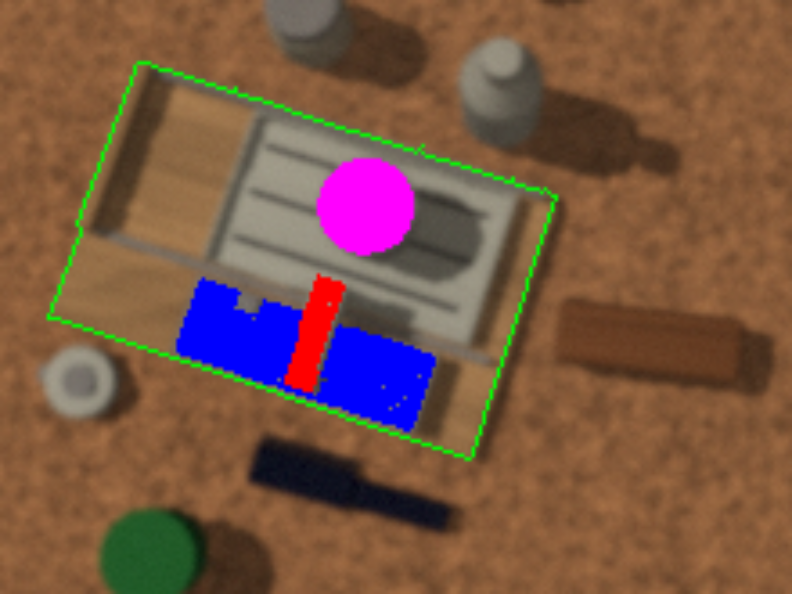

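The frame is measured from two independent rectangles. The bar gives a yaw of -17.3°, at 177 x 56 mm and z 34 mm. The slab gives -17.4°, at 328 x 204 mm. They agree within 2 mm, and the bracket puts `rest` at about 0–1 mm.

**Look-alikes (top view pixels):**
- The tin is the grey one at (232,187). The green tins at (172,285), (182,108) and (270,110) are decoys.
- The bar is the grey strip around (210,230), and the bracket is at (217,222).
- The jar's steel lid is at (215,134) and is not involved.

Next I'll cross-check with the scene camera, then approach with closed fingers.

```bash
cat >> h.py <<'E'
yaw=np.radians(-17.34);BAR=np.array([.4725,.1103])  # bar centre, track(-.099,-.010), nudged toward slab fit
ex=np.array([np.cos(yaw),np.sin(yaw)]);ey=np.array([-np.sin(yaw),np.cos(yaw)])
def W(x,y,z):
    p=BAR+ex*(x+.099)+ey*(y+.010);return np.array([p[0],p[1],z])
def toT(p):
    d=np.asarray(p)[...,:2]-BAR
    return np.stack([d@ex-.099,d@ey-.010],-1)
def quat(sgn=1):
    z=np.array([0,0,-1.]);y=sgn*np.array([*ex,0]);x=np.cross(y,z)
    q=R.from_matrix(np.stack([x,y,z],1)).as_quat();return np.array([q[3],q[0],q[1],q[2]])
E
python3 - <<'E'
from h import *
from rig import robot
c=dict(np.load("pics/scene0.npz"));P=cloud(c);z=P[...,2]
T=toT(P)
for n,zz in(("bar",.034),("bracket",.075)):
    m=(abs(z-zz)<.003)&(T[...,0]>-.15)&(T[...,0]<-.03)&(abs(T[...,1]+.01)<.13)
    q=T[m]*1000
    r=cv2.minAreaRect(q.astype(np.float32));print(n,m.sum(),r,np.median(z[m]),q.min(0),q.max(0))
for s in (1,-1):
    print(s,robot.solve_ik(W(-.107,-.055,.15),quat(s)),robot.solve_ik(W(-.107,.043,.034),quat(s)))
print(W(-.107,-.055,.15))
E
```

```text
bar 510 ((-87.04537963867188, -6.0820159912109375), (81.37615203857422, 181.8704071044922), 0.028516564518213272) 0.03248784167946506 [-127.74813714  -97.01177167] [-46.3492576   84.83882255]
bracket 122 ((-83.584716796875, -14.603497505187988), (22.815614700317383, 77.11830139160156), 88.91112518310547) 0.07332988265773827 [-122.13207059  -26.30831027] [-45.13043897  -3.27539831]
1 [-0.02279215  0.12245296 -0.37492238  1.07342099  0.          1.85064427] [ 0.16920776  0.32298942 -0.430391    0.81741591  0.          2.04264418]
-1 [-0.02279215  0.12245296 -0.37492238  1.07342099  0.         -1.29094838] [ 0.16920776  0.32298942 -0.430391    0.81741591  0.         -1.09894847]
[0.45145172 0.06972945 0.15      ]
```

```bash
python3 - <<'E'
from h import *
from rig import robot
robot.gripper_to(0.0)
robot.movep(W(-.107,-.058,.20),quat(1))
robot.move_straight(W(-.107,-.058,.10))
o=robot.get_obs();print(o["time_s"],o["eef_pos"],o["ft_force"],o["grip_width"],toT(o["eef_pos"]))
for n in["wrist","scene"]:
    c=robot.capture(n);cv2.imwrite(f"pics/{n}1.png",c["frame"][:,:,::-1])
    if n=="wrist":
        P=cloud(c,(o["eef_pos"],o["eef_rot"]));z=P[...,2];T=toT(P)
        for nn,zz in(("bar",.034),("bracket",.075)):
            m=(abs(z-zz)<.003)&(T[...,0]>-.15)&(T[...,0]<-.03)&(abs(T[...,1]+.01)<.13)
            if m.sum()>20: q=T[m]*1000;print(nn,m.sum(),cv2.minAreaRect(q.astype(np.float32)),np.median(z[m]),q.min(0),q.max(0))
cv2.imwrite("pics/scene1c.png",cv2.resize(c["frame"][140:300,200:400,::-1],None,fx=3.6,fy=3.6))
E
```

```text
3.7417 [0.45105847 0.06709525 0.10056654] [ 0.53288701  0.84133114 -0.11782559] -0.000299188892171425 [-0.10659027 -0.05763168]
bar 13916 ((-89.72053527832031, -10.061653137207031), (180.22369384765625, 78.68733978271484), 89.9189682006836) 0.03428159396332571 [-129.17066829 -100.19110358] [-50.34541451  80.08056171]
bracket 3778 ((-85.52804565429688, -17.905012130737305), (20.554485321044922, 76.62490844726562), 89.92963409423828) 0.07522930784524888 [-123.84486022  -28.15031291] [-47.21768017  -7.58135817]
```

View pics/wrist1.png

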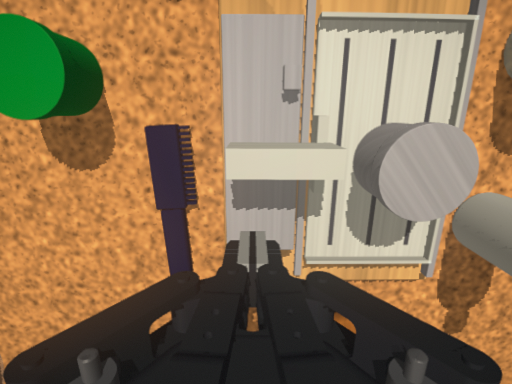

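View pics/scene1c.png

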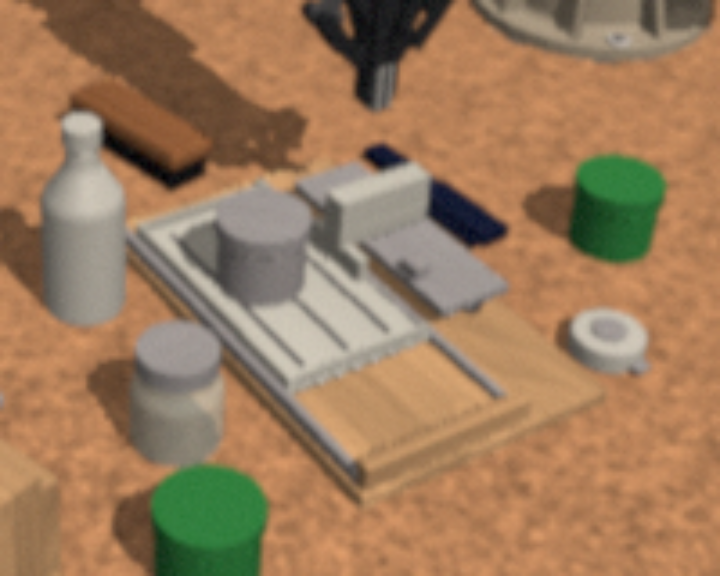

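The wrist view agrees within 1 mm: the bar spans y -100..80 and the bracket's back face is at y -28, so `rest` is about 0. The fingertips are at about (252,240), over the lane behind the bracket at (285,160). Pressing now.

```bash
python3 - <<'E'
from h import *
from rig import robot
def rep(s):
    o=robot.get_obs();f=o["ft_force"]
    print(s,round(o["time_s"],2),"track",(toT(o["eef_pos"])*1000).round(1),"tipz",round((o["eef_pos"][2]-robot.finger_overhang)*1000,1),"F ex,ey,z",(f[:2]@ex).round(1),(f[:2]@ey).round(1),f[2].round(1))
q=quat(1);v=.011
rep("start")
robot.move_straight(W(-.108,-.058,.040+v),max_speed=.08);rep("above")
for t in (.034,.030,.026,.023):
    robot.move_straight(W(-.108,-.058,t+v),max_speed=.04);rep(t)
robot.sleep(.3);rep("hold")
E
```

```text
start 3.84 track [-106.1  -57.6] tipz 90.1 F ex,ey,z -0.6 0.3 -0.0
above 4.61 track [-107.7  -57.9] tipz 40.3 F ex,ey,z 0.4 0.6 0.4
0.034 4.91 track [-108.1  -58.1] tipz 33.9 F ex,ey,z -0.1 -0.7 -0.0
0.03 5.16 track [-108.3  -58.1] tipz 29.8 F ex,ey,z 0.9 -0.5 -0.5
0.026 5.41 track [-108.2  -58.1] tipz 25.7 F ex,ey,z 0.6 -0.2 -0.7
0.023 5.66 track [-108.2  -58.1] tipz 22.8 F ex,ey,z 0.0 0.2 0.4
hold 5.96 track [-107.9  -58. ] tipz 23.1 F ex,ey,z -0.1 -0.0 -0.4
```

```bash
python3 - <<'E'
from h import *
from rig import robot
o=robot.get_obs();print(robot.finger_overhang,o["grip_width"],o["effort"])
c=robot.capture("wrist");cv2.imwrite("pics/wrist2.png",c["frame"][:,:,::-1])
P=cloud(c,(o["eef_pos"],o["eef_rot"]));T=toT(P)
m=(T[...,0]>-.126)&(T[...,0]<-.09)&(T[...,1]>0)&(T[...,1]<.02);print("bar z",np.median(P[m][:,2]),m.sum())
c=robot.capture("scene")
cv2.imwrite("pics/scene2c.png",cv2.resize(c["frame"][140:280,210:380,::-1],None,fx=4.2,fy=4.2,interpolation=2))
P=cloud(c);T=toT(P);m=(T[...,0]>-.126)&(T[...,0]<-.09)&(T[...,1]>.0)&(T[...,1]<.06);print("bar z scene",np.median(P[m][:,2]),m.sum())
E
```

```text
0.011 0.0002949608056561614 [-1.05439256e-03 -3.75179887e+01  2.38670468e+01  1.03666025e-03
 -1.18576208e-04  9.67744029e-06]
bar z 0.03449753818918143 3456
bar z scene 0.03192340573899055 193
```

View pics/wrist2.png

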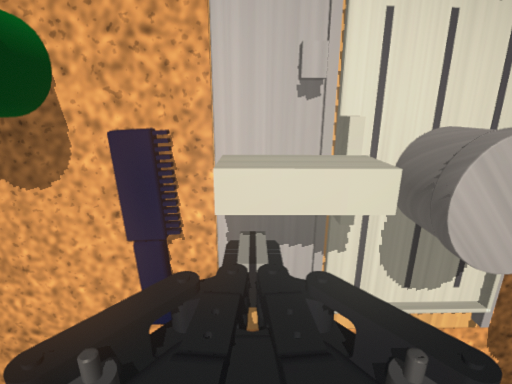

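View pics/scene2c.png

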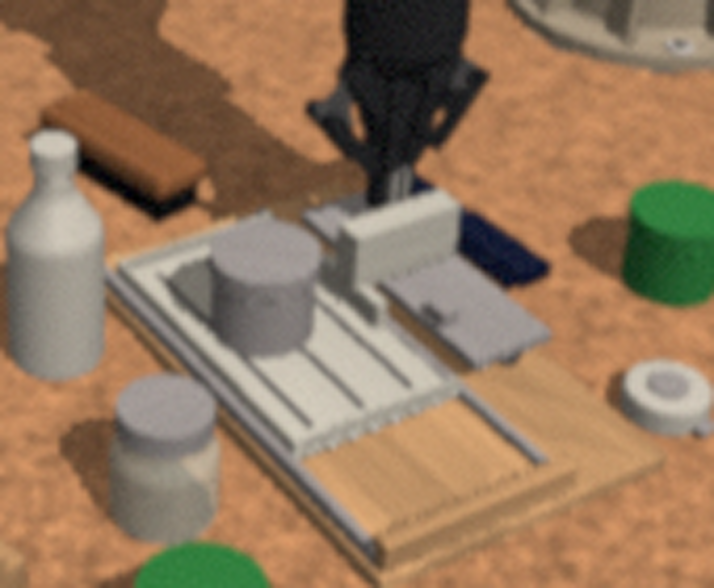

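The wrist view shows the bar is not depressed (z 34.5 mm) and there is no force, so the tips are higher than their nominal position. I'll feel downward with force checks. The body clearance over the bracket (75 mm) depends on TCP z, so I'll watch that too.

```bash
cat >> h.py <<'E'
def rep(robot,s):
    o=robot.get_obs();f=o["ft_force"]
    print(s,round(o["time_s"],2),"track",(toT(o["eef_pos"])*1000).round(1),"tcpz",(o["eef_pos"][2]*1000).round(1),"F ex,ey,z",(f[:2]@ex).round(1),(f[:2]@ey).round(1),f[2].round(1))
    return o
E
python3 - <<'E'
from h import *
from rig import robot
for k in range(8):
    z=.032-.002*k
    robot.move_straight(W(-.108,-.058,z),max_speed=.04);robot.sleep(.05)
    o=rep(robot,round(z,3))
    if abs(o["ft_force"][2])>3: break
o=robot.get_obs();c=robot.capture("wrist");cv2.imwrite("pics/wrist3.png",c["frame"][:,:,::-1])
P=cloud(c,(o["eef_pos"],o["eef_rot"]));T=toT(P)
m=(T[...,0]>-.126)&(T[...,0]<-.09)&(T[...,1]>0)&(T[...,1]<.02);print("bar z",np.median(P[m][:,2]),m.sum())
E
```

```text
0.032 6.36 track [-108.1  -58. ] tcpz 31.9 F ex,ey,z 0.1 0.3 -0.4
0.03 6.66 track [-108.1  -58. ] tcpz 29.9 F ex,ey,z 0.9 -0.1 -0.3
0.028 6.96 track [-108.  -58.] tcpz 27.9 F ex,ey,z -0.2 -0.1 -0.3
0.026 7.26 track [-108.1  -58. ] tcpz 25.9 F ex,ey,z -0.4 0.2 0.5
0.024 7.56 track [-108.1  -58. ] tcpz 23.9 F ex,ey,z -0.6 -0.3 -0.8
0.022 7.86 track [-107.8  -57.9] tcpz 22.3 F ex,ey,z -1.5 -0.7 4.4
bar z 0.03338227301474225 3851
```

```bash
python3 - <<'E'
from h import *
from rig import robot
o=robot.get_obs();c=robot.capture("wrist")
cv2.imwrite("pics/wrist3c.png",cv2.resize(c["frame"][130:384,130:390,::-1],None,fx=2.3,fy=2.3))
P=cloud(c,(o["eef_pos"],o["eef_rot"]));T=toT(P)
for v in range(200,340,8):
    print(v,[(T[v,u]*1000).round(0).tolist()+[round(P[v,u,2]*1000,1)] for u in (232,246,262)])
s=robot.capture("scene")
cv2.imwrite("pics/scene3c.png",cv2.resize(s["frame"][130:250,250:400,::-1],None,fx=4.8,fy=4.8,interpolation=2))
E
```

```text
200 [[-115.0, -17.0, np.float64(76.9)], [-110.0, -17.0, np.float64(76.5)], [-104.0, -18.0, np.float64(74.6)]]
208 [[-116.0, -21.0, np.float64(75.3)], [-110.0, -21.0, np.float64(75.8)], [-104.0, -21.0, np.float64(75.3)]]
216 [[-116.0, -24.0, np.float64(76.4)], [-110.0, -24.0, np.float64(74.4)], [-104.0, -24.0, np.float64(75.5)]]
224 [[-116.0, -27.0, np.float64(75.7)], [-110.0, -27.0, np.float64(75.0)], [-104.0, -27.0, np.float64(75.3)]]
232 [[-119.0, -49.0, np.float64(33.6)], [-111.0, -47.0, np.float64(39.1)], [-103.0, -47.0, np.float64(38.6)]]
240 [[-119.0, -51.0, np.float64(40.6)], [-111.0, -47.0, np.float64(47.8)], [-103.0, -47.0, np.float64(49.0)]]
248 [[-118.0, -51.0, np.float64(49.3)], [-111.0, -47.0, np.float64(55.9)], [-103.0, -47.0, np.float64(56.5)]]
256 [[-117.0, -50.0, np.float64(58.0)], [-111.0, -47.0, np.float64(64.7)], [-104.0, -47.0, np.float64(64.2)]]
264 [[-116.0, -44.0, np.float64(76.1)], [-111.0, -47.0, np.float64(70.7)], [-104.0, -48.0, np.float64(69.8)]]
272 [[-116.0, -45.0, np.float64(80.3)], [-110.0, -46.0, np.float64(79.4)], [-104.0, -45.0, np.float64(79.8)]]

[... 187 characters left out ...]
104.0, -46.0, np.float64(88.8)]]
296 [[-114.0, -41.0, np.float64(100.3)], [-110.0, -56.0, np.float64(80.4)], [-105.0, -47.0, np.float64(93.0)]]
304 [[-114.0, -41.0, np.float64(104.5)], [-110.0, -60.0, np.float64(80.5)], [-105.0, -51.0, np.float64(92.2)]]
312 [[-114.0, -42.0, np.float64(107.2)], [-110.0, -63.0, np.float64(81.0)], [-104.0, -62.0, np.float64(82.4)]]
320 [[-113.0, -40.0, np.float64(112.6)], [-110.0, -65.0, np.float64(83.3)], [-104.0, -66.0, np.float64(82.6)]]
328 [[-113.0, -40.0, np.float64(114.9)], [-110.0, -68.0, np.float64(84.4)], [-104.0, -65.0, np.float64(88.0)]]
336 [[-113.0, -41.0, np.float64(116.6)], [-110.0, -47.0, np.float64(111.3)], [-105.0, -47.0, np.float64(110.9)]]
```

View pics/wrist3c.png

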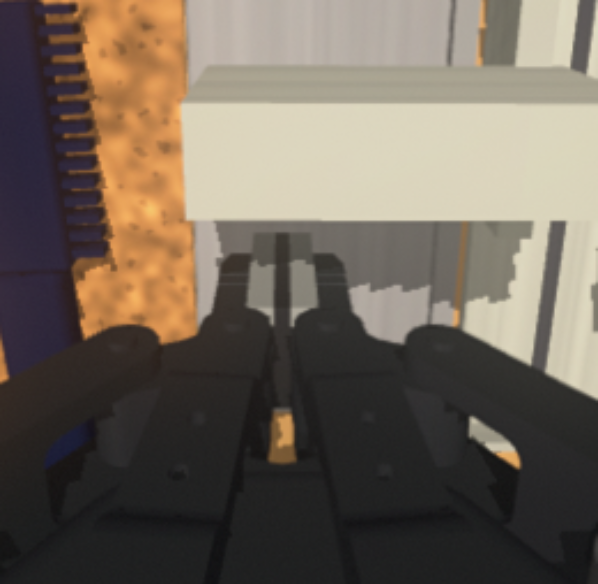

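View pics/scene3c.png

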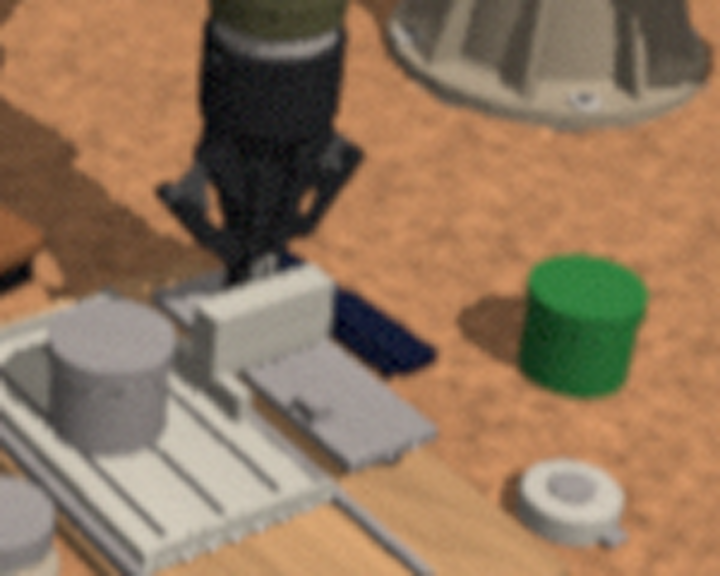

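The tips touch the bar when the TCP is at about z 23 mm. The wrist depth shows pad surfaces down to about 34 mm, so the tips effectively sit 11 mm above the TCP. The palm appears at about z 110 mm, which leaves plenty of room over the bracket. Next I'll press by about 10.5 mm and verify the bar height.

```bash
python3 - <<'E'
from h import *
from rig import robot
robot.move_straight(W(-.108,-.058,.0123),max_speed=.04);robot.sleep(.2)
o=rep(robot,"pressed")
c=robot.capture("wrist");cv2.imwrite("pics/wrist4.png",c["frame"][:,:,::-1])
P=cloud(c,(o["eef_pos"],o["eef_rot"]));T=toT(P)
m=(T[...,0]>-.126)&(T[...,0]<-.09)&(T[...,1]>0)&(T[...,1]<.02);print("bar z",np.median(P[m][:,2]),m.sum())
# highest things near bracket back: gripper points
g=(T[...,1]>-.05)&(T[...,1]<-.03)&(P[...,2]>.05)&(T[...,0]>-.126)&(T[...,0]<-.045)
print("gripper ahead of pad: min z",np.percentile(P[g][:,2],[0,2,10]) if g.any() else None, T[g][:,1].max())
E
```

```text
pressed 8.6 track [-107.8  -57.9] tcpz 12.7 F ex,ey,z -1.6 -0.5 8.9
bar z 0.02389983798942369 3872
gripper ahead of pad: min z [0.05010352 0.061565   0.07779213] -0.0365362782179512
```

View pics/wrist4.png

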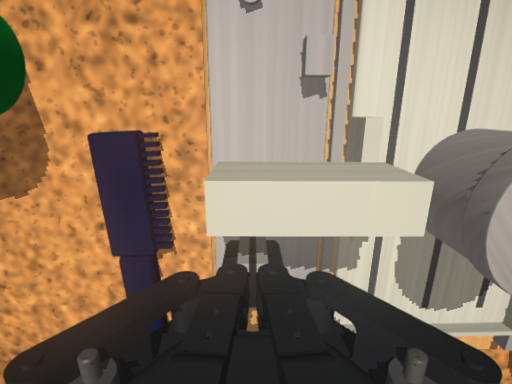

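The bar's flat is at z 23.9 mm, so `catch` is about 10 mm at 8.9 N. Step 1 is held. Now I'll push.

```bash
python3 - <<'E'
from h import *
from rig import robot
y=-.058
def barz():
    o=robot.get_obs();c=robot.capture("wrist");P=cloud(c,(o["eef_pos"],o["eef_rot"]));T=toT(P);z=P[...,2]
    m=(abs(z-.075)<.004)&(T[...,0]>-.075)&(T[...,0]<-.05)&(abs(T[...,1])<.1)
    b=(T[...,0]>-.12)&(T[...,0]<-.09)&(T[...,1]>.070)&(T[...,1]<.08)&(z<.045)
    print("  bracket back",np.percentile(T[m][:,1],2) if m.sum()>20 else None,"rest~",(np.percentile(T[m][:,1],2)+.028) if m.sum()>20 else None,"bar z",np.median(z[b]) if b.any() else None)
for yn in (-.044,-.036,-.028,-.018):
    robot.move_straight(W(-.108,yn,.0123),max_speed=.04);o=rep(robot,yn)
    if -o["ft_force"][:2]@ey>15: break
barz()
E
```

```text
-0.044 9.15 track [-107.3  -44.7] tcpz 12.8 F ex,ey,z -0.3 -3.8 7.9
-0.036 9.5 track [-107.4  -37.2] tcpz 12.7 F ex,ey,z -0.9 -5.7 8.0
-0.028 9.85 track [-107.4  -29.3] tcpz 12.7 F ex,ey,z -0.4 -6.0 7.8
-0.018 10.25 track [-107.4  -19.3] tcpz 12.7 F ex,ey,z 0.1 -4.8 8.0
  bracket back -0.00786239184188558 rest~ 0.02013760815811442 bar z 0.023649388748619132
```

The bracket is moving: `rest` is about 20 mm and the bar is still down at z 23.6 mm. Continuing to the stop.

```bash
python3 - <<'E'
from h import *
from rig import robot
def barz():
    o=robot.get_obs();c=robot.capture("wrist");cv2.imwrite("pics/wrist5.png",c["frame"][:,:,::-1]);P=cloud(c,(o["eef_pos"],o["eef_rot"]));T=toT(P);z=P[...,2]
    m=(abs(z-.075)<.004)&(T[...,0]>-.075)&(T[...,0]<-.05)&(abs(T[...,1])<.1)
    print("  rest~",np.percentile(T[m][:,1],2)+.028)
for yn in (-.008,.002,.012,.022,.030,.036,.040,.0425,.0445,.0465,.048):
    robot.move_straight(W(-.108,yn,.0123),max_speed=.04);o=rep(robot,yn)
    if -o["ft_force"][:2]@ey>14: break
robot.sleep(.2);rep(robot,"hold");barz()
E
```

```text
-0.008 10.7 track [-107.4   -9.3] tcpz 12.7 F ex,ey,z 1.0 -6.4 7.8
0.002 11.1 track [-107.3    0.7] tcpz 12.7 F ex,ey,z 0.3 -5.3 8.0
0.012 11.5 track [-107.3   10.7] tcpz 12.7 F ex,ey,z 0.8 -6.1 7.8
0.022 11.9 track [-107.4   20.7] tcpz 12.7 F ex,ey,z -0.2 -6.0 7.3
0.03 12.25 track [-107.4   28.6] tcpz 12.6 F ex,ey,z 0.9 -5.0 7.7
0.036 12.55 track [-107.4   34.5] tcpz 12.6 F ex,ey,z 0.6 -6.0 7.7
0.04 12.8 track [-107.5   38.4] tcpz 12.6 F ex,ey,z 0.0 -6.5 7.6
0.0425 13.05 track [-107.5   40.2] tcpz 12.6 F ex,ey,z 0.1 -9.0 8.5
0.0445 13.3 track [-107.5   40.2] tcpz 12.6 F ex,ey,z 0.8 -17.2 11.3
hold 13.5 track [-107.5   40.2] tcpz 12.6 F ex,ey,z 1.1 -17.2 11.6
  rest~ 0.08030022319733512
```

View pics/wrist5.png

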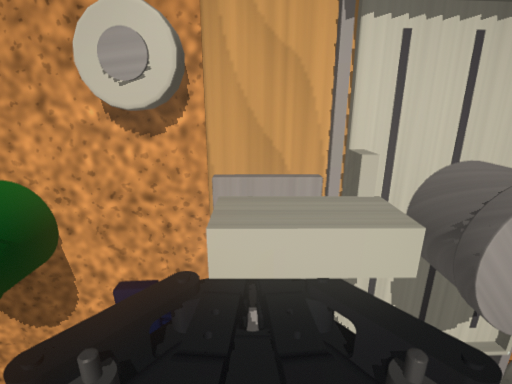

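The bracket is at the stop: travel stalled at y 40.2 with force rising to 17 N, and `rest` is about 80–82 mm. I'll back off a few mm with the bar still held down, then raise.

```bash
python3 - <<'E'
from h import *
from rig import robot
robot.move_straight(W(-.108,.033,.0123),max_speed=.04);rep(robot,"back")
robot.move_straight(W(-.108,.033,.030),max_speed=.06);rep(robot,"up")
robot.move_straight(W(-.108,.033,.15),max_speed=.12);rep(robot,"up2")
robot.move_straight(W(-.108,-.06,.20),max_speed=.15);o=rep(robot,"clear")
c=robot.capture("wrist");cv2.imwrite("pics/wrist6.png",c["frame"][:,:,::-1]);P=cloud(c,(o["eef_pos"],o["eef_rot"]));T=toT(P);z=P[...,2]
m=(abs(z-.075)<.004)&(T[...,0]>-.12)&(T[...,0]<-.05)&(abs(T[...,1])<.1);print("rest",np.percentile(T[m][:,1],[2,98]),m.sum())
b=(T[...,0]>-.12)&(T[...,0]<-.09)&(T[...,1]>-.02)&(T[...,1]<.03)&(z<.045);print("bar z",np.median(z[b]),b.sum())
s=robot.capture("scene");cv2.imwrite("pics/scene6c.png",cv2.resize(s["frame"][130:300,200:400,::-1],None,fx=3.6,fy=3.6,interpolation=2))
E
```

```text
back 13.98 track [-106.6   34.4] tcpz 13.4 F ex,ey,z -0.5 2.2 7.8
up 14.43 track [-108.6   32.6] tcpz 29.7 F ex,ey,z 0.3 -0.7 0.6
up2 15.57 track [-108.6   32.7] tcpz 149.2 F ex,ey,z 0.5 0.6 -0.9
clear 16.43 track [-108.1  -59.9] tcpz 199.6 F ex,ey,z 0.0 -1.3 -0.4
rest [0.05369886 0.07375824] 1972
bar z 0.03427033819731437 1290
```

View pics/wrist6.png

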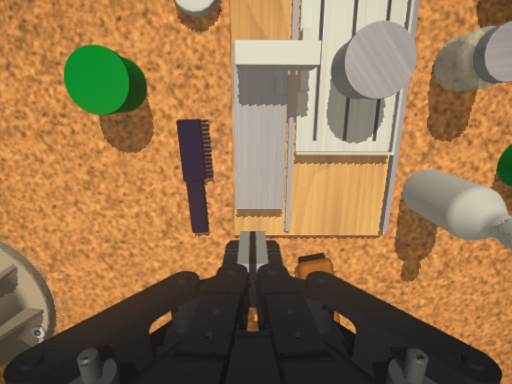

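View pics/scene6c.png

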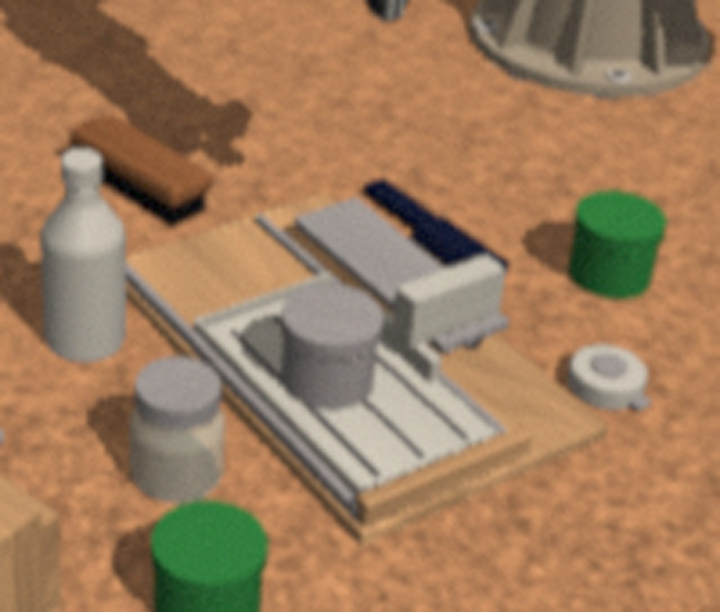

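The wrist view (bracket (278,52), bar (262,150), tin (380,60)) shows the bracket back face at y 53.7, so `rest` is about 81.7 mm. The bar is up at 34.3 mm. The scene view shows the tin upright on the plate, with the other things in place.

```bash
python3 - <<'E'
from rig import robot
robot.sleep(.3);print(robot.sign_off(),robot.get_obs()["time_s"])
E
```

```text
the job is handed in; nothing more can be done
the job is handed in; nothing more can be done
```

The iron rest is parked and the job is handed in; the arm stood clear at about 16.5 s. `sign_off` gives no verdict, so the results below are my own measurements.

**What I did:** I pressed the catch bar down about 10 mm with the closed fingertips, behind the bracket. Holding it down, I pushed the bracket past the tooth to the end stop, where the force rose to 17 N. Then I backed off with the bar still down, let it spring up, and moved clear.

**Last checks:**
- **Plate travel:** the bracket's back face is at y 53.7 mm, so the plate has travelled about 81.7 mm.
- **Catch bar:** its top is back at 34.3 mm, so it is fully up.
- **Robot contact:** the wrist force is close to zero, so the arm is touching nothing.
- **Other things:** by eye in the scene picture, the tin stands upright on the plate and the comb, tape, jar, bottle and brush look unmoved. I did not measure these.

**Disagreements:**
- **Fingertip height:** the tips met the bar with the TCP about 11 mm below its top, although the fingertips should stand 11 mm ahead of the TCP. I found the contact by force and wrist depth instead.
- **Scene camera:** its first y readings were 3–4 mm off the top and wrist cameras. I used the top camera's frame, which the wrist camera confirmed within 1 mm.
- **Travel at the stop:** the reading while still pressed was 80.3 mm, against 81.7 mm afterwards.

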